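# Film a specimen jar on a coasting turntable

### The job

Set the specimen turntable turning by its upright steel peg, let go, and while it coasts hands-off keep the gripper over the tall jar for five seconds so that the wrist camera can film it: fingertips centred over the lid to within 2.5 cm and one to seven centimetres above it, the turntable making at least one turn in ten seconds throughout the filming and never, at any time, going faster than one turn in two seconds. Then bring the turntable to rest, or let it run down, and leave it standing free. Do not touch the jars, hit the turntable hard or disturb the other things on the bench; the jars must stay upright in their holders.

Things in the scene. Friction and masses are not known exactly. Their poses are not given: they have to be found in the camera images.
- rotor: turning plate of the turntable: aluminium disc 230 mm across, 12 mm thick, its top 46 mm above the bench, on a low-friction upright spindle, turning endlessly either way about z. Origin on the axis at the plate's top face; z up, x towards the peg. About 0.8 kg; inertia with jars about 0.0065 kg m2 (true value up to 35 % off)
- hub_top (a point): top of the hub (32 mm across, 16 mm tall) on the plate's axis. Drag of the spindle: about 0.0006 N m s/rad plus 0.0004 N m, so once let go the plate coasts on and slows with a time constant of about 10 s, stopping by itself after 10 to 20 s. A fixed black round foot carries it from below
- peg_top (a point): centre of the top end of the upright steel peg, 16 mm across and 60 mm tall on the plate (top 106 mm above the bench), 100 mm from the axis. The three jar collars (black rings, inside 40, outside 47 mm across, 14 mm tall) stand 85 mm from the axis, at 90, 180 and 270 degrees from the peg, one jar in each
- tall_jar: the one tall jar on the turntable, white with a black screw lid, 35 mm across and 80 mm tall, about 60 g, standing loose in one of the three collars (which one varies) with about 2.5 mm play all round; origin at the centre of its underside, which rests on the plate top; z up
- tall_jar_lid (a point): centre of the top of the tall jar's lid, 80 mm above its underside (126 mm above the bench)
- short_jar_a: one of two equal short jars, white with black lid, 35 mm across and 45 mm tall, in another collar; origin at the centre of its underside, z up
- short_jar_b: the other short jar, like short_jar_a, in the remaining collar; origin at the centre of its underside, z up
- reagent_bottle: bystander: amber bottle 56 mm across, 120 mm tall, left of the turntable; origin centre of underside
- slide_box: bystander: grey slide box 100 x 85 x 35 mm, left of the turntable; origin centre of underside
- beaker: bystander: glass beaker 70 mm across, 85 mm tall, right of the turntable; origin centre of underside
- dish: bystander: glass dish with lid, 94 mm across, 15 mm tall, right of the turntable; origin centre of underside
- needle_driver: bystander: small hand tool 150 mm long lying beyond the turntable; origin near its middle

How it is judged (in metres and radians):
On the way, in this order (a step that is already met when the one before it is completed fails the run):
1. the turntable turns by itself, faster than one turn in ten seconds, not touched by the robot (angular speed of rotor above 0.58 rad/s and contact force between each of the fingers, the arm and rotor below 0.2 N), for 0.1 s.
2. the gripper stays over the tall jar for five seconds while the turntable coasts untouched: TCP within 28 mm sideways of the lid's centre and 25 to 95 mm above it, turning at 0.58 to 3.2 rad/s (all of step 1 and angular speed of rotor below 3.2 rad/s and horizontal distance between the grasp point and tall_jar_lid below 0.028 m and z of the grasp point in the frame of tall_jar_lid between 0.025 and 0.095 m), for 4.9 s.
At the end, for the whole second after the job is handed in: After the filming the turntable stands still (under 0.06 rad/s) and free, all three jars stand upright (within 0.15 rad) on the plate in their collars, and no bystander has moved 30 mm (angular speed of rotor below 0.06 rad/s and angle between each of tall_jar, short_jar_a, short_jar_b's own z axis and vertical below 0.15 rad and z of tall_jar in the frame of rotor between -0.006 and 0.006 m and horizontal distance between tall_jar and rotor between 0.075 and 0.095 m and z of short_jar_a in the frame of rotor between -0.006 and 0.006 m and horizontal distance between short_jar_a and rotor between 0.075 and 0.095 m and z of short_jar_b in the frame of rotor between -0.006 and 0.006 m and horizontal distance between short_jar_b and rotor between 0.075 and 0.095 m and distance of each of reagent_bottle, slide_box, beaker, dish, needle_driver from where it was at the start of the episode below 0.03 m); the robot touches nothing.
It fails at once if the turntable is spun much too fast (over 3.6 rad/s) (angular speed of rotor above 3.6 rad/s).
It fails at once if a jar is touched by the robot (contact force between any of the fingers, the arm and tall_jar above 1 N or contact force between any of the fingers, the arm and short_jar_a above 1 N or contact force between any of the fingers, the arm and short_jar_b above 1 N).
It fails at once if a jar tips (angle between any of tall_jar, short_jar_a, short_jar_b's own z axis and vertical above 0.35 rad).
It fails at once if the turntable is hit or pushed with more than 25 N (contact force between any of the fingers, the arm and rotor above 25 N).
It fails at once if a bystander is moved more than 30 mm (distance of any of reagent_bottle, slide_box, beaker, dish, needle_driver from where it was at the start of the episode above 0.03 m).
It also fails if it takes over 54 s, if anything falls off the work surface, if the arm or the gripper's body presses on something with over 40 N, if the wrist force passes 120 N, or if a joint passes its speed limit or range.

### The arm

A 6-joint arm with a two-finger parallel gripper is mounted at the origin on the work surface. World frame = base frame: x ahead of the robot, y to its left, z up, the work surface at z = 0. Lengths are in mm, angles in degrees, forces in N, time in s.
With the tool pointing down it reaches from about 300 to 850 mm from the base axis. Payload 4.2 kg.
Tool frame: the origin (TCP) lies between the finger pads, 19 mm behind the fingertips; this is the grasp point; z points along the fingers, y is the direction in which the jaws open and shut (so a half turn about z gives the same grasp; the last joint's range is limited). The gripper opens to 91 mm and grips with 3 to 60 N. Pads are 32 mm wide; open, the fingers measure 118 mm over their backs; the gripper's body (76 mm by 178 mm) begins 60 mm behind the grasp point.
Start: joints at [-77.349, 18.312, 89.639, -0, 72.044, -1.146], TCP at [137.128, -558.424, 232.776] pointing down, gripper open.
Joint ranges: [-177.97, 177.97], [-48.28, 115.42], [12.27, 149.76], [-77.06, 257.06], [2.81, 150.46], [-146.56, 146.56]. Speed limits (degrees/s): [147.25, 147.25, 180, 180, 180, 180].

### API

Orientations are given as [roll, pitch, yaw] about the fixed x, y, z axes, in that order (R = Rz(yaw) Ry(pitch) Rx(roll)).
In Python, from workcell import telemetry, viewer, job_done gives the robot as it stands. The module is installed in compiled form; this text tells all that it offers.
- The arm moves only by the shell command python3 -m jog 'ROWS' [FORCE]. ROWS is JSON, a list of rows, each a list of 3 entries, a list of its own where there are three numbers: the shift along the tool's x, y, z in cm, then the turn about the tool's z in degrees, then the opening, from 0 (shut) to 1 (fully open). A call has 1 to 10 rows; each row shifts and turns the pose as measured when the row begins, along the tool's axes as they then stand; what a row does not reach is not made up. A row lasts 1/8 s, in which the tool goes at most 62.5 mm and 10.7 degrees, less where a joint would pass 70% of its speed; a pose out of reach is approached as far as the arm can. A call is refused whole if a number of a shift passes 6.25 or a number of a turn 10.7, either way. A call with a gripper value outside its range is refused whole. The fingers move at their own pace and stop on an object; FORCE is the grip in N (left out, the last holds). Time passes only in rows, so rows that do not move let the fingers close. It gives the time, the measured TCP pose, the force and the opening at its end, in the units of the state.
- telemetry.state(): the state, without advancing time (a new reading comes with each control period).
- viewer.grab_frame(name): name is "scene" or "top" or "wrist"; returns a dict with "color" (400x640x3 uint8, red, green, blue), "K" (3x3 intrinsics, pixels), "rvec" (rotation vector, rad) and "tvec" (3), from world to camera coordinates, as OpenCV has them. Camera axes: x right, y down, z forward; pixel columns grow to the right and rows downward; lengths in mm; the calibration is good to about 2 mm. A picture is of the moment at which its call begins. There is no depth.
- job_done(): hands the job in, once; it reports no verdict.
The state is a dict: "time_s": time; "qpos": joint angles; "qvel": joint speeds; "effort": joint torques, N m; "ee_pos": TCP position; "ee_rot": TCP orientation; "force": force on the tool from outside, world axes, zero at the start; "torque": the same for the moment, N m; "gripper_width": finger opening in mm.
Only numpy, scipy, OpenCV 4.12 (cv2) and the standard library are available. Lean on these libraries where they do the work, as an engineer would, in place of code of your own. Each camera call takes 0.05 s, during which the arm holds its last target. There are 200 camera calls.

## Working session

There is one attempt and no reset: what is moved stays moved. The work goes in short steps, Python scripts to look and compute and a shell command to move; the robot and the scene stay as the last step left them, time stands still between calls to the robot, and variables do not carry over. Pictures are saved under pics/ and viewed, about 8 in all and at most 12, crops included, and the job is handed in when it is done.

```bash
mkdir -p pics
cat > h.py <<'E'
import cv2,numpy as np,json
from workcell import telemetry,viewer
def grab(n,f):
    d=viewer.grab_frame(n); cv2.imwrite(f'pics/{f}.png',d['color'][:,:,::-1])
    np.savez(f'pics/{f}.npz',K=d['K'],r=d['rvec'],t=d['tvec'],c=d['color']); return d
def ray(f,u,v,z):
    d=np.load(f'pics/{f}.npz');R=cv2.Rodrigues(d['r'])[0];t=d['t'].reshape(3)
    c=-R.T@t;w=R.T@np.linalg.solve(d['K'],[u,v,1.]);return (c+w*(z-c[2])/w[2]).round(1)
def proj(f,p):
    d=np.load(f'pics/{f}.npz');return cv2.projectPoints(np.array(p,float).reshape(-1,3),d['r'],d['t'],d['K'],None)[0].reshape(-1,2).round(1)
E
python3 - <<'E'
from h import *
grab('top','t0');grab('scene','s0')
a=cv2.imread('pics/t0.png');print(telemetry.state())
E
```

```text
{'time_s': 0.1, 'qpos': array([-7.73494928e+01,  1.83481443e+01,  8.96981720e+01, -1.08371700e-03,
        7.20431889e+01, -1.14636316e+00]), 'qvel': array([-0.04039184,  0.00466635, -0.11412547, -0.01040718, -0.04525345,
       -0.09204307]), 'effort': array([ 2.25592935e-04, -4.13333237e+01, -2.32509899e+01,  7.27583771e-02,
        4.21717193e-02, -6.72229044e-05]), 'ee_pos': array([ 137.02780985, -558.01422102,  232.01108607]), 'ee_rot': array([-1.79910492e+02, -7.60485437e-04,  1.37972047e+01]), 'force': array([ 0.14402721, -0.03968988, -0.68691716]), 'torque': array([-0.00559823, -0.06635343, -0.022292  ]), 'gripper_width': 91.12665716875514}
```

View pics/t0.png

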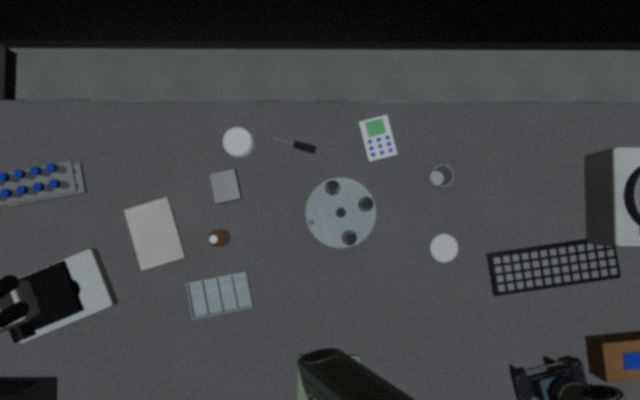

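View pics/s0.png

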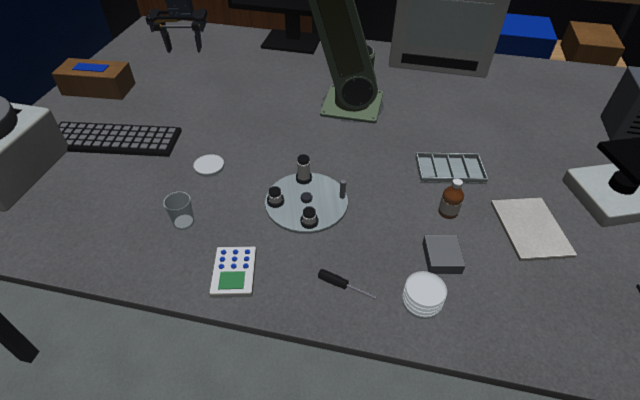

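The top view shows the plate at (341,212), the peg at about (311,222) and lids at (332,187), (366,204) and (349,238). In the scene view the tall jar, at (304,165), is the one nearest the robot, so it is the top-view (349,238) lid. I'll enlarge both to measure.

Run:
```python
from h import *
a=cv2.imread('pics/t0.png')[170:255,295:385];b=cv2.imread('pics/s0.png')[140:240,255:360]
A=cv2.resize(a,None,fx=4.4,fy=4.4,interpolation=2);B=cv2.resize(b,None,fx=3.74,fy=3.74,interpolation=2)
cv2.imwrite('pics/c0.png',cv2.convertScaleAbs(np.hstack([A[:374],B[:374]]),alpha=1.8))
c=ray('t0',341,212.5,46);print('centre',c,ray('t0',340.5,212,62))
print('peg',ray('t0',311,222,106),'lids',ray('t0',349,238,126),ray('t0',366,204,91),ray('t0',332,187,91))
print('scene peg',ray('s0',343,181,106),'tall',ray('s0',303.5,158,126), ray('s0',275,190,91),ray('s0',309,211,91))
print('byst beaker',ray('t0',441,176,85),'dish',ray('t0',444,248,15),'bottle',ray('t0',212,239,120),'box',ray('t0',225,186,35))
```

```text
centre [571.9 -37.4  46. ] [573.1 -35.2  62. ]
peg [540.7  57.9 106. ] lids [492.5 -58.7 126. ] [ 597.9 -113.9   91. ] [650.9  -7.1  91. ]
scene peg [541.4  59.4 106. ] tall [495.4 -60.9 126. ] [ 601.1 -113.7   91. ] [655.8  -7.2  91. ]
byst beaker [ 687.8 -351.5   85. ] dish [ 457.1 -378.6   15. ] bottle [487.3 360.2 120. ] box [657.1 341.9  35. ]
```

View pics/c0.png

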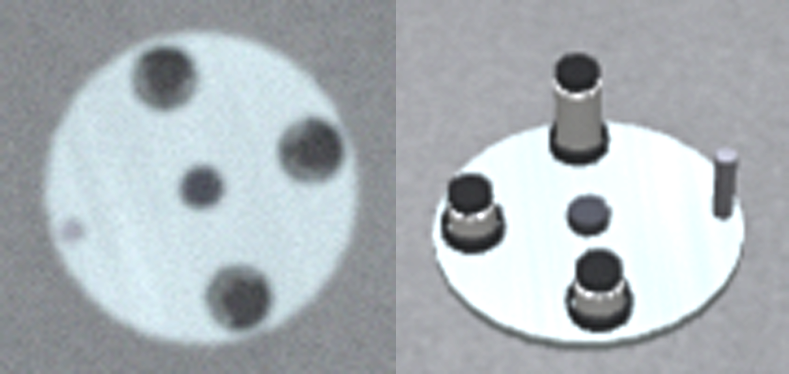

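```bash
python3 -m jog '[[[4,-3.8,0],0,0],[[4,-3.8,0],0,0],[[4,-3.8,0],0,0],[[4,-3.8,0],0,0],[[4,-3.8,0],0,0],[[4,-3.8,0],0,0],[[4,-3.8,0],0,0],[[4,-3.8,0],0,0]]' 20; python3 -m jog '[[[4,-3.8,0],0,0]]'; python3 -m jog '[[[0,0,0],0,0]]';python3 -m jog '[[[0,0,0],-10,0],[[0,0,0],-10,0],[[0,0,0],-10,0],[[0,0,0],0,0]]'
```

```text
time_s: 1.1
ee_pos: [380.4, -178.1, 229.8]
ee_rot: [-179.8, -0.0, 13.3]
force: [0.9, 0.2, 0.5]
gripper_width: 13.9
time_s: 1.23
ee_pos: [411.2, -130.2, 229.9]
ee_rot: [-179.8, -0.0, 13.3]
force: [1.1, -0.1, 0.0]
gripper_width: 4.2
time_s: 1.35
ee_pos: [412.4, -127.4, 229.6]
ee_rot: [-179.7, -0.0, 13.6]
force: [-0.4, 0.5, 0.0]
gripper_width: 0.5
time_s: 1.85
ee_pos: [409.7, -129.6, 228.4]
ee_rot: [-179.6, 0.1, 44.5]
force: [0.4, -1.0, 0.7]
gripper_width: 0.8
```

```bash
python3 -m jog '[[[0,0,0],-4.7,0],[[4.3,-0.5,1],0,0],[[4.3,-0.5,1],0,0],[[4.3,-0.5,1],0,0],[[4.3,-0.5,1],0,0],[[4.3,-0.5,1],0,0],[[4.3,-0.5,1],0,0],[[0,0,0],0,0]]'
python3 - <<'E'
from h import *
grab('wrist','w1');grab('top','t1')
a=cv2.imread('pics/w1.png');b=cv2.imread('pics/t1.png')[160:260,285:395]
cv2.imwrite('pics/c1.png',np.vstack([a[:, :],cv2.resize(b,(220,200),interpolation=2).repeat(1,0) if 0 else np.zeros((1,640,3),np.uint8)]))
P=[[541,58.5,106],[573,-36,62],[494,-60,126],[598,-114,91],[653,-7,91]]
print(proj('w1',P)); print(telemetry.state()['ee_pos'])
E
```

```text
time_s: 2.85
ee_pos: [561.5, 81.8, 165.0]
ee_rot: [-179.7, 0.3, 47.2]
force: [-0.4, 0.0, 0.8]
gripper_width: 0.4
[[322.6 257.9]
 [408.3 280.7]
 [375.4 392.9]
 [488.3 334.4]
 [471.8 220. ]]
[560.26330893  79.95418066 165.91346597]
```

View pics/w1.png

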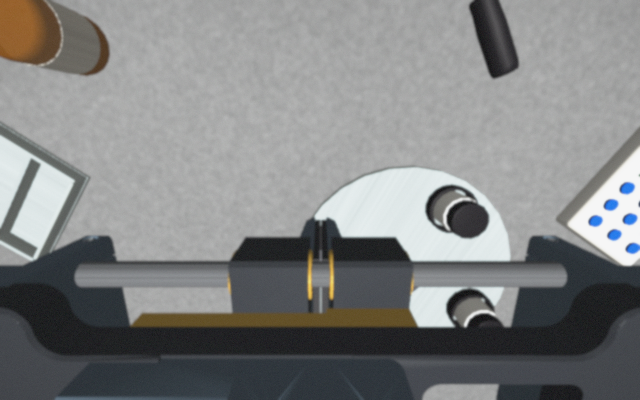

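```bash
python3 -m jog '[[[1.0,-0.6,0],-1.8,0],[[0,0,2.1],0,0],[[0,0,2.1],0,0],[[0,0,2],0,0],[[0,0,0],0,0]]'
python3 - <<'E'
from h import *
grab('scene','s2');grab('top','t2')
a=cv2.resize(cv2.imread('pics/s2.png')[90:250,220:380],(500,500),interpolation=2);b=cv2.resize(cv2.imread('pics/t2.png')[160:280,285:380],(396,500),interpolation=2)[:,:290]
cv2.imwrite('pics/c2.png',cv2.convertScaleAbs(np.hstack([a,b]),alpha=1.7))
print(telemetry.state()['ee_pos'],telemetry.state()['ee_rot'])
E
```

```text
time_s: 3.58
ee_pos: [561.8, 88.8, 105.7]
ee_rot: [-179.9, 0.1, 48.7]
force: [-0.5, 0.7, 0.1]
gripper_width: 0.6
[563.30649781  89.04135707 107.30756174] [ 1.79926761e+02 -6.85782263e-02  4.86968037e+01]
```

View pics/c2.png

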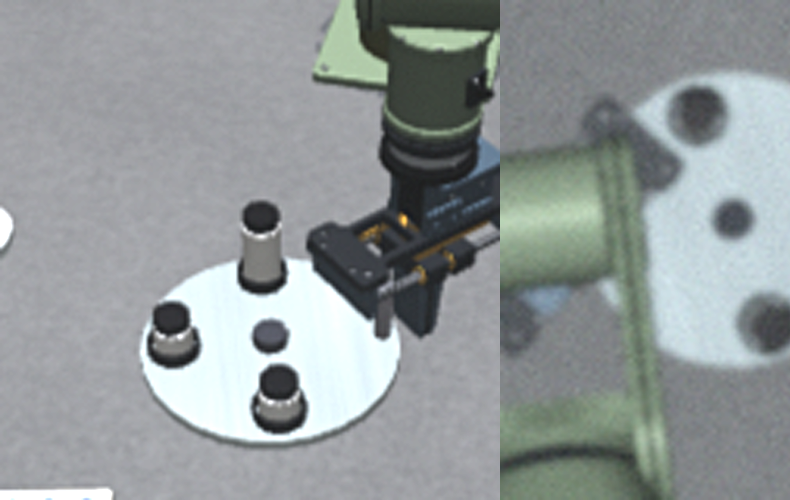

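```bash
cat > track.py <<'E'
import sys
from h import *
C=np.array([573,-35.]);pol=lambda a,r:C+r*np.array([np.cos(a),np.sin(a)])
def pts(th):
    D=[];B=[]
    for o,z in ((90,126),(180,91),(270,91)):
        c=pol(th+np.radians(o),85)
        D+=[[*(c+9*np.array(q)),z] for q in ((0,0),(1,0),(-1,0),(0,1),(0,-1))]
    for o in (-40,-28,0,28,40,140,220): B+=[[*pol(th+np.radians(o),r),46] for r in (80,90)]
    return D,B
def theta(f,rng=np.arange(0,360,1.)):
    img=cv2.GaussianBlur(cv2.cvtColor(np.load(f'pics/{f}.npz')['c'],cv2.COLOR_RGB2GRAY),(0,0),1).astype(float)
    def s(P):
        p=proj(f,P);return np.minimum(cv2.remap(img,p[:,:1].astype('f4'),p[:,1:].astype('f4'),1),170).mean()
    sc=np.array([s(pts(np.radians(a))[1])-s(pts(np.radians(a))[0]) for a in rng])
    i=sc.argmax();w=np.maximum(sc-(sc[i]-8),0)*(abs((rng-rng[i]+180)%360-180)<8)
    return (rng[i]+np.sum(w*((rng-rng[i]+180)%360-180))/w.sum())%360,sc[i]
def look(tag):
    out=[]
    for cam in ('scene','top'):
        t=telemetry.state()['time_s'];f=f'{tag}{cam[0]}';grab(cam,f);a,s=theta(f);out.append((t,a,s))
    return out
E
python3 - <<'E'
from track import *
for f in ('s0','t0','s2','t2'):print(f,theta(f))
E
```

```text
s0 (np.float64(108.74603252838286), np.float64(110.89523344494047))
t0 (np.float64(108.50555626868314), np.float64(77.9378441220238))
s2 (np.float64(108.97660506203401), np.float64(101.84593098958334))
t2 (np.float64(109.64936173001011), np.float64(57.30845424107143))
```

```bash
cat > plan.py <<'E'
import sys
from track import *
from scipy.optimize import least_squares
tag=sys.argv[1];n=int(sys.argv[2]) if len(sys.argv)>2 else 10;catch=int(sys.argv[3]) if len(sys.argv)>3 else 1
L=json.load(open('log.json')) if tag!='p0' else []
L+=[list(map(float,o)) for o in look(tag)];json.dump(L,open('log.json','w'))
g=[l for l in L if l[2]>45];t=np.array([l[0] for l in g]);a=np.unwrap(np.radians([l[1] for l in g]),period=2*np.pi)
t0=t[0]
# drag: w' = -(w+.667)/tau
def th(p,t):
    s=t-t0;return p[0]+(p[1]+.667)*p[2]*(1-np.exp(-s/p[2]))-.667*s
r=[least_squares(lambda p:np.r_[(th(p,t)-(a+0))/.02,(p[2]-10.8)/2,(p[1]-w)/.5],[a[0],w,10.8]) for w in (2.2,)]
p=r[0].x
print('obs',[[round(x,2) for x in l] for l in L[-2:]],'resid deg',np.degrees(th(p,t)-a).round(1)[-4:],'tau',p[2].round(1))
S=telemetry.state();T=S['time_s'];w=lambda t:(p[1]+.667)*np.exp(-(t-t0)/p[2])-.667
print('T',T,'w now',w(T).round(2),'w+5s',w(T+5).round(2),'ee',S['ee_pos'].round(1),'yaw',S['ee_rot'][2].round(1))
lid=lambda t:pol(th(p,t)+np.pi/2,85)
print('dist to lid now',np.linalg.norm(lid(T)-S['ee_pos'][:2]).round(1),'dz',S['ee_pos'][2]-126)
y=np.radians(S['ee_rot'][2]);tx=np.array([np.cos(y),np.sin(y)]);ty=np.array([np.sin(y),-np.cos(y)])
q=S['ee_pos'][:2];rows=[]
for k in range(1,n+1):
    tg=lid(T+.125*k)
    if k<catch: tg=q+(lid(T+.125*catch)-q)/(catch-k+1)
    d=tg-q;rows.append([round(d@tx/10,1),round(d@ty/10,1)]);q=q+tx*rows[-1][0]*10+ty*rows[-1][1]*10
print(rows)
E
python3 -m jog '[[[-0.6,-0.3,0.2],0,0],[[-0.6,0,0.2],0,0],[[-0.4,0,0],0,0],[[-0.9,0,0],0,0],[[-1.4,0,0],0,0],[[-1.9,0,0],0,0],[[-2.4,0,0],0,0],[[-2.6,0,0],0,0],[[0,0,-3.5],0,0],[[0,0,-3.5],0,0]]'; python3 plan.py p0 10 6
```

```text
time_s: 4.92
ee_pos: [481.9, 3.1, 174.3]
ee_rot: [-180.0, 0.0, 48.6]
force: [0.4, 0.4, -0.8]
gripper_width: 0.8
obs [[4.92, 206.71, 112.66], [4.97, 218.13, 59.81]] resid deg [ 1.4 -1.4] tau 10.8
T 5.025 w now 2.95 w+5s 1.61 ee [484.4   3.3 177. ] yaw 48.6
dist to lid now 178.4 dz 50.97139597587994
[[np.float64(1.7), np.float64(0.9)], [np.float64(1.8), np.float64(0.9)], [np.float64(1.7), np.float64(0.8)], [np.float64(1.8), np.float64(0.9)], [np.float64(1.7), np.float64(0.8)], [np.float64(1.8), np.float64(0.9)], [np.float64(-1.8), np.float64(-2.3)], [np.float64(-2.3), np.float64(-1.5)], [np.float64(-2.7), np.float64(-0.7)], [np.float64(-2.7), np.float64(0.2)]]
```

```bash
python3 -m jog '[[[1.7,0.9,-0.3],0,0],[[1.8,0.9,-0.3],0,0],[[1.7,0.8,-0.2],0,0]]'; python3 plan.py p1 10 4
```

```text
time_s: 5.4
ee_pos: [535.9, 22.8, 183.8]
ee_rot: [179.7, -0.1, 48.5]
force: [-0.1, -0.0, -0.1]
gripper_width: 0.6
obs [[5.4, 283.35, 116.78], [5.45, 290.3, 48.48]] resid deg [ 1.7 -1.7 -0.3  0.3] tau 10.8
T 5.5 w now 2.64 w+5s 1.41 ee [536.9  23.2 183.8] yaw 48.6
dist to lid now 112.5 dz 57.761339421089644
[[np.float64(0.8), np.float64(-0.1)], [np.float64(0.8), np.float64(-0.0)], [np.float64(0.8), np.float64(-0.1)], [np.float64(0.7), np.float64(-0.0)], [np.float64(-2.3), np.float64(-1.3)], [np.float64(-2.5), np.float64(-0.4)], [np.float64(-2.5), np.float64(0.3)], [np.float64(-2.3), np.float64(1.0)], [np.float64(-1.9), np.float64(1.6)], [np.float64(-1.3), np.float64(2.0)]]
```

```bash
python3 -m jog '[[[0.8,-0.1,0],0,0],[[0.8,0,0],0,0],[[0.8,-0.1,0],0,0],[[0.7,0,0],0,0],[[-2.3,-1.3,0],0,0],[[-2.5,-0.4,0],0,0],[[-2.5,0.3,0],0,0]]'; python3 plan.py p2 8
```

```text
time_s: 6.38
ee_pos: [495.6, 3.8, 182.0]
ee_rot: [179.8, 0.0, 48.7]
force: [0.4, -0.6, 0.5]
gripper_width: 0.3
obs [[6.38, 68.09, 99.18], [6.42, 72.1, 53.6]] resid deg [ 0.1  0.8 -1.6  1.3] tau 11.5
T 6.475 w now 2.4 w+5s 1.32 ee [494.9   2.8 182.1] yaw 48.6
dist to lid now 24.1 dz 56.07540618967684
[[np.float64(-4.1), np.float64(2.8)], [np.float64(-1.3), np.float64(2.0)], [np.float64(-0.7), np.float64(2.4)], [np.float64(0.0), np.float64(2.4)], [np.float64(0.7), np.float64(2.3)], [np.float64(1.3), np.float64(2.0)], [np.float64(1.7), np.float64(1.5)], [np.float64(2.1), np.float64(1.0)]]
```

```bash
sed -i "s/for cam in ('scene','top')/for cam in ('scene',)/; s/tg=lid(T+.125\*k)/tg=lid(T+.125*k+(.03 if k==n else 0))/; s/L\[-2:\]/L[-1:]/" plan.py track.py
python3 -m jog '[[[-4.1,2.8,0],0,0],[[-1.3,2,0],0,0],[[-0.7,2.4,0],0,0],[[0,2.4,0],0,0],[[0.7,2.3,0],0,0],[[1.3,2,0],0,0],[[1.7,1.5,0],0,0],[[2.7,1.3,0],0,0]]'; python3 plan.py p3 9
```

```text
time_s: 7.48
ee_pos: [631.7, -105.4, 184.2]
ee_rot: [179.6, -0.3, 48.5]
force: [0.5, -0.2, -0.5]
gripper_width: 0.3
obs [[7.47, 209.18, 110.92]] resid deg [ 0.9 -1.8  1.1  0.1] tau 11.1
T 7.525 w now 2.11 w+5s 1.1 ee [ 635.7 -103.5  184. ] yaw 48.6
dist to lid now 13.5 dz 57.96496839455813
[[np.float64(1.3), np.float64(-0.7)], [np.float64(2.1), np.float64(-0.4)], [np.float64(2.0), np.float64(-0.9)], [np.float64(1.7), np.float64(-1.3)], [np.float64(1.2), np.float64(-1.6)], [np.float64(0.8), np.float64(-1.9)], [np.float64(0.4), np.float64(-2.0)], [np.float64(-0.2), np.float64(-2.0)], [np.float64(-0.7), np.float64(-2.3)]]
```

```bash
python3 -m jog '[[[1.3,-0.7,0],0,0],[[2.1,-0.4,0],0,0],[[2,-0.9,0],0,0],[[1.7,-1.3,0],0,0],[[1.2,-1.6,0],0,0],[[0.8,-1.9,0],0,0],[[0.4,-2,0],0,0],[[-0.2,-2,0],0,0],[[-0.7,-2.3,0],0,0]]'; python3 plan.py p4 9
```

```text
time_s: 8.65
ee_pos: [591.1, 60.4, 183.2]
ee_rot: [179.5, -0.5, 48.7]
force: [-0.6, 0.2, 1.4]
gripper_width: 0.7
obs [[8.65, 355.32, 99.3]] resid deg [-2.4  0.6  3.3 -1.5] tau 14.2
T 8.7 w now 1.98 w+5s 1.19 ee [587.6  61.5 183.2] yaw 48.8
dist to lid now 18.0 dz 57.18480602206614
[[np.float64(-3.3), np.float64(-1.7)], [np.float64(-1.8), np.float64(-1.0)], [np.float64(-2.0), np.float64(-0.5)], [np.float64(-2.0), np.float64(0.0)], [np.float64(-2.0), np.float64(0.4)], [np.float64(-1.7), np.float64(0.9)], [np.float64(-1.5), np.float64(1.2)], [np.float64(-1.2), np.float64(1.6)], [np.float64(-0.9), np.float64(2.1)]]
```

```bash
sed -i "s/(.03 if k==n else 0)/(.06 if k==n else .025)/" plan.py; python3 -m jog '[[[-3.5,-1.7,0],0,0],[[-1.9,-1,0],0,0],[[-2,-0.5,0],0,0],[[-2,0,0],0,0],[[-2,0.4,0],0,0],[[-1.7,0.9,0],0,0],[[-1.5,1.3,0],0,0],[[-1.7,2.3,0],0,0]]'; python3 plan.py p5 9
```

```text
time_s: 9.7
ee_pos: [485.0, -75.0, 183.8]
ee_rot: [179.5, -0.4, 48.9]
force: [-0.4, 0.6, 0.2]
gripper_width: 0.5
obs [[9.7, 103.54, 115.87]] resid deg [ 1.   3.2 -2.9  0.9] tau 13.4
T 9.75 w now 1.76 w+5s 1.0 ee [486.3 -78.2 183.9] yaw 48.8
dist to lid now 16.3 dz 57.943492606434035
[[np.float64(0.7), np.float64(1.6)], [np.float64(-0.2), np.float64(1.8)], [np.float64(0.1), np.float64(1.8)], [np.float64(0.5), np.float64(1.7)], [np.float64(0.8), np.float64(1.5)], [np.float64(1.1), np.float64(1.4)], [np.float64(1.3), np.float64(1.0)], [np.float64(1.5), np.float64(0.8)], [np.float64(2.1), np.float64(0.5)]]
```

```bash
python3 -c "
from h import *
a=cv2.imread('pics/p5s.png')[60:260,200:400];b=cv2.imread('pics/p4s.png')[60:260,200:400]
cv2.imwrite('pics/c5.png',cv2.resize(cv2.convertScaleAbs(np.hstack([b,a]),alpha=1.7),None,fx=2,fy=2,interpolation=2))"
```

```text
(no output)
```

View pics/c5.png

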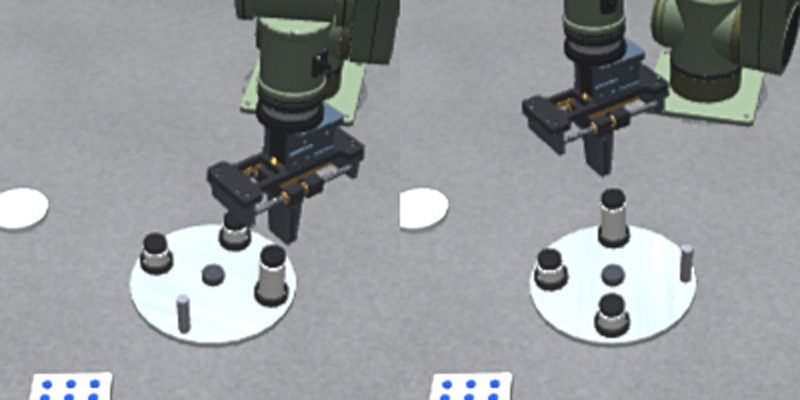

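The crops show the finger near the tall lid in both frames, lagging slightly in the left one and leading by about 20 mm in the right one. I'll track on with less lead.

```bash
sed -i "s/(.06 if k==n else .025)/(.03 if k==n else .01)/" plan.py; python3 -m jog '[[[0.7,1.3,0],0,0],[[-0.2,1.7,0],0,0],[[0.1,1.8,0],0,0],[[0.5,1.7,0],0,0],[[0.8,1.5,0],0,0],[[1.1,1.4,0],0,0],[[1.3,1.0,0],0,0],[[1.5,0.8,0],0,0],[[1.7,0.4,0],0,0]]'; python3 plan.py p6 9
```

```text
time_s: 10.88
ee_pos: [632.4, -100.8, 184.6]
ee_rot: [179.3, -0.4, 48.9]
force: [-0.9, 0.5, -0.2]
gripper_width: 0.5
obs [[10.88, 210.28, 108.82]] resid deg [ 3.7 -3.5 -1.3  1.5] tau 12.7
T 10.925 w now 1.51 w+5s 0.81 ee [634.2 -99.3 184.5] yaw 49.0
dist to lid now 11.9 dz 58.48959691745654
[[np.float64(0.6), np.float64(-0.3)], [np.float64(1.6), np.float64(-0.2)], [np.float64(1.5), np.float64(-0.3)], [np.float64(1.4), np.float64(-0.7)], [np.float64(1.2), np.float64(-0.9)], [np.float64(1.1), np.float64(-1.0)], [np.float64(0.8), np.float64(-1.2)], [np.float64(0.6), np.float64(-1.3)], [np.float64(0.4), np.float64(-1.6)]]
```

```bash
python3 -m jog '[[[0.4,-0.3,0],0,0],[[1.5,-0.2,0],0,0],[[1.5,-0.3,0],0,0],[[1.4,-0.7,0],0,0],[[1.2,-0.9,0],0,0],[[1.1,-1.0,0],0,0],[[0.8,-1.2,0],0,0],[[0.6,-1.3,0],0,0],[[0.3,-1.4,0],0,0]]'; python3 plan.py p7 9
```

```text
time_s: 12.05
ee_pos: [636.2, 23.7, 184.2]
ee_rot: [179.3, -0.5, 49.0]
force: [-0.7, 0.4, -0.4]
gripper_width: 0.6
obs [[12.05, 310.28, 97.22]] resid deg [-3.5 -0.9  2.5 -0.8] tau 13.0
T 12.1 w now 1.33 w+5s 0.69 ee [634.8  25.1 184.3] yaw 49.1
dist to lid now 1.8 dz 58.254944198796096
[[np.float64(-0.1), np.float64(-1.4)], [np.float64(-0.2), np.float64(-1.4)], [np.float64(-0.5), np.float64(-1.3)], [np.float64(-0.6), np.float64(-1.1)], [np.float64(-0.8), np.float64(-1.1)], [np.float64(-0.9), np.float64(-0.9)], [np.float64(-1.0), np.float64(-0.8)], [np.float64(-1.2), np.float64(-0.6)], [np.float64(-1.3), np.float64(-0.4)]]
```

```bash
python3 -m jog '[[[-0.1,-1.4,0],0,0],[[-0.2,-1.4,0],0,0],[[-0.5,-1.3,0],0,0],[[-0.6,-1.1,0],0,0],[[-0.8,-1.1,0],0,0],[[-0.9,-0.9,0],0,0],[[-1.0,-0.8,0],0,0],[[-1.2,-0.6,0],0,0],[[-1.3,-0.4,0],0,0]]'; python3 plan.py p8 9
```

```text
time_s: 13.22
ee_pos: [515.2, 34.2, 183.2]
ee_rot: [179.4, -0.4, 49.1]
force: [-0.4, -0.1, -0.6]
gripper_width: 0.6
obs [[13.22, 34.34, 107.82]] resid deg [-0.9  2.6 -0.6 -0.2] tau 13.0
T 13.275 w now 1.16 w+5s 0.58 ee [513.5  33.3 183.1] yaw 49.0
dist to lid now 7.8 dz 57.09802384888101
[[np.float64(-0.9), np.float64(0.5)], [np.float64(-1.2), np.float64(0.0)], [np.float64(-1.1), np.float64(0.2)], [np.float64(-1.2), np.float64(0.4)], [np.float64(-1.0), np.float64(0.5)], [np.float64(-1.0), np.float64(0.6)], [np.float64(-0.8), np.float64(0.7)], [np.float64(-0.7), np.float64(0.8)], [np.float64(-0.7), np.float64(1.0)]]
```

```bash
python3 -m jog '[[[-0.9,0.5,0],0,0],[[-1.2,0.0,0],0,0],[[-1.1,0.2,0],0,0],[[-1.2,0.4,0],0,0],[[-1.0,0.5,0],0,0],[[-1.0,0.6,0],0,0],[[-0.8,0.7,0],0,0],[[-0.7,0.8,0],0,0],[[-0.6,1.0,0],0,0]]'; python3 plan.py p9 9
```

```text
time_s: 14.4
ee_pos: [492.6, -68.9, 183.3]
ee_rot: [179.4, -0.4, 49.0]
force: [0.2, 0.4, 0.7]
gripper_width: 0.8
obs [[14.4, 109.7, 114.16]] resid deg [ 2.7 -0.2  0.7 -0.9] tau 13.1
T 14.45 w now 1.01 w+5s 0.48 ee [493.3 -70.1 183.4] yaw 49.0
dist to lid now 3.7 dz 57.35119089756515
[[np.float64(-0.1), np.float64(0.9)], [np.float64(-0.3), np.float64(1.0)], [np.float64(-0.2), np.float64(1.0)], [np.float64(-0.0), np.float64(1.0)], [np.float64(0.1), np.float64(1.0)], [np.float64(0.2), np.float64(1.0)], [np.float64(0.3), np.float64(0.9)], [np.float64(0.3), np.float64(0.8)], [np.float64(0.6), np.float64(1.0)]]
```

```bash
python3 -m jog '[[[-0.1,0.9,0],0,0],[[-0.3,1.0,0],0,0],[[-0.2,1.0,0],0,0],[[0,1.0,0],0,0],[[0.1,1.0,0],0,0],[[0.2,1.0,0],0,0],[[0.3,0.9,0],0,0],[[0.3,0.8,0],0,0],[[0.5,1.0,0],0,0]]'; python3 plan.py p10 9
```

```text
time_s: 15.58
ee_pos: [568.8, -123.7, 184.2]
ee_rot: [179.3, -0.4, 49.0]
force: [-0.1, 0.6, 0.6]
gripper_width: 0.6
obs [[15.57, 173.46, 116.1]] resid deg [-0.1  0.9 -0.5 -0.5] tau 13.1
T 15.625 w now 0.87 w+5s 0.38 ee [ 570.5 -124.1  184.3] yaw 49.0
dist to lid now 6.1 dz 58.260726194752976
[[np.float64(0.7), np.float64(0.2)], [np.float64(0.6), np.float64(0.6)], [np.float64(0.7), np.float64(0.5)], [np.float64(0.8), np.float64(0.5)], [np.float64(0.7), np.float64(0.4)], [np.float64(0.8), np.float64(0.2)], [np.float64(0.8), np.float64(0.3)], [np.float64(0.8), np.float64(0.1)], [np.float64(0.9), np.float64(0.0)]]
```

```bash
python3 -m jog '[[[0.7,0.2,0],0,0],[[0.6,0.6,0],0,0],[[0.7,0.5,0],0,0],[[0.8,0.5,0],0,0],[[0.7,0.4,0],0,0],[[0.8,0.2,0],0,0],[[0.8,0.3,0],0,0],[[0.8,0.1,0],0,0],[[0.8,0.0,0],0,0]]'; python3 plan.py p11 6
```

```text
time_s: 16.75
ee_pos: [639.9, -89.2, 185.0]
ee_rot: [179.2, -0.4, 49.0]
force: [-0.8, 0.0, -0.2]
gripper_width: 0.2
obs [[16.75, 226.35, 82.47]] resid deg [ 0.8 -0.8 -0.9  0.5] tau 13.1
T 16.8 w now 0.74 w+5s 0.29 ee [640.6 -88.4 185. ] yaw 49.0
dist to lid now 4.2 dz 58.9706684935191
[[np.float64(0.4), np.float64(-0.1)], [np.float64(0.8), np.float64(-0.2)], [np.float64(0.7), np.float64(-0.1)], [np.float64(0.7), np.float64(-0.3)], [np.float64(0.7), np.float64(-0.2)], [np.float64(0.7), np.float64(-0.4)]]
```

```bash
python3 -m jog '[[[0.4,-0.1,0],0,0],[[0.8,-0.2,0],0,0],[[0.7,-0.1,0],0,0],[[0.7,-0.3,0],0,0],[[0.7,-0.2,0],0,0],[[0.6,-0.4,0],0,0],[[0.6,-0.4,0],0,0],[[0.5,-0.4,0],0,0]]'; python3 plan.py p12 2
```

```text
time_s: 17.8
ee_pos: [658.3, -33.2, 185.2]
ee_rot: [179.2, -0.5, 49.0]
force: [0.6, -0.6, -0.5]
gripper_width: 0.6
obs [[17.8, 272.36, 115.26]] resid deg [-0.1  0.1  2.  -2.4] tau 13.2
T 17.85 w now 0.63 w+5s 0.22 ee [658.3 -32.4 185.2] yaw 49.1
dist to lid now 0.4 dz 59.15446081290159
[[np.float64(0.5), np.float64(-0.5)], [np.float64(0.5), np.float64(-0.6)]]
```

Filming is complete: about 5.7 s, from 12.05 to 17.8 s, within roughly 10 mm at each check. Next I raise the arm and let the plate run down.

```bash
python3 -m jog '[[[0,0,-3],0,0],[[0,0,-3],0,0],[[0,0,0],0,0],[[0,0,0],0,0],[[0,0,0],0,0],[[0,0,0],0,0],[[0,0,0],0,0],[[0,0,0],0,0],[[0,0,0],0,0],[[0,0,0],0,0]]'
for i in 1 2 3 4 5 6 7 8; do python3 -m jog '[[[0,0,0],0,0],[[0,0,0],0,0],[[0,0,0],0,0],[[0,0,0],0,0],[[0,0,0],0,0],[[0,0,0],0,0],[[0,0,0],0,0],[[0,0,0],0,0],[[0,0,0],0,0],[[0,0,0],0,0]]' >/dev/null; python3 -c "
from track import *;print(look('e$i'))"; done
```

```text
time_s: 19.1
ee_pos: [655.1, -31.8, 240.7]
ee_rot: [179.7, -0.1, 49.1]
force: [0.0, -0.3, 0.3]
gripper_width: 0.5
[(20.35, np.float64(346.28933305262126), np.float64(97.6742652529762))]
[(21.65, np.float64(17.85265079061054), np.float64(113.54040643601192))]
[(22.95, np.float64(28.001650163236114), np.float64(111.3827659970238))]
[(24.25, np.float64(41.35324476218302), np.float64(113.7611281622024))]
[(25.55, np.float64(49.547686284309286), np.float64(112.62860863095239))]
[(26.85, np.float64(51.64200176498014), np.float64(111.74205264136906))]
[(28.15, np.float64(51.67672964955283), np.float64(111.64206659226193))]
[(29.45, np.float64(51.65825267022302), np.float64(111.77815755208334))]
```

View pics/e8s.png

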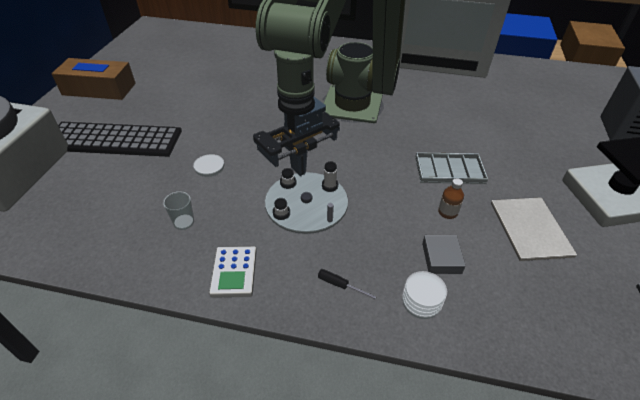

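The plate is still, with the peg at (330,212). The jars at (288,178), (281,208) and (330,176) stand upright in their collars, the bystanders are unmoved, and the gripper is clear above.

```bash
python3 -c "
from workcell import job_done;print(job_done())"
```

```text
the job is handed in; nothing more can be done
None
```

The turntable was spun up, filmed while it coasted and left standing still, and the job is handed in; it gave no verdict.

- **Spin-up:** I pushed the peg with the closed fingers in one slow, accelerating straight stroke, then lifted clear. Early fits put the speed just after release at 2.6–2.9 rad/s, under the 3.2 limit. The first estimate, 2.95 rad/s, was rough, and I could not measure the peak speed during the push.
- **Filming:** I followed the tall jar's lid from about 6.5 s to 17.8 s, correcting from the scene camera.
    - **Clean stretch:** From 12.05 to 17.8 s the gripper was within about 10 mm of the lid's centre and 57–59 mm above it at each check. The plate slowed from 1.3 to about 0.65 rad/s over that time.
    - **Earlier part:** Errors there were larger, up to about 20–24 mm at the checks. The angle fit also disagreed with the pictures by up to about 4°, or 5 mm. Positions between checks were not measured.
- **End state:** The plate ran down by itself; its angle held at 51.7° over the last three looks (26.9–29.5 s). The last picture shows all three jars upright in their collars, the bystanders apparently unmoved (judged by eye), and the gripper clear above.

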